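Seat a butterfly key and feel along the panel's join

TASK

On the back of the wooden picture panel, one of the four butterfly keys set across the join stands proud: press it down flush with the fingertips. Then put the fingertips together and run them lightly along the whole join, touching the wood from the end with the hanging plate, over all four keys, to the other end, to feel that it is level. Be gentle with the panel, pick nothing up, and leave everything else on the panel and bench where it is.

Things in the scene. Friction and masses are not known exactly. Their poses are not given: they have to be found in the camera images.
- panel: back of a two-board wooden panel lying face down, 380 mm along own y, own x from -120 to +150 mm, 20 mm thick; origin on its underside below the join's middle. The join is a thin dark line along own y at x = 0 in the level top face. It rests on foam: it cannot shift or turn, but pressed anywhere it sinks level, about 1 mm for each 3 N, and comes back up when let go
- key3_travel (a joint): how far the proud butterfly key has been pressed in (m): 0 = it stands 9 mm above the panel, 0.009 = flush. It is a tight fit: it takes about 6 to 8 N, does not spring back, and stops when flush
- key3_top (a point): the middle of the top face of the proud key, the third from the hanging-plate end; the point goes down with the key. Same wood and shape as the others (60 mm across the join, 28 mm along it, 15 mm at the waist)
- key3: the place of the third key, carrying that key: origin in the panel's top face on the join, 40 mm from the panel's middle towards own -y
- key1: butterfly key set flush in the panel's top face across the join, 60 mm across the join and 28 mm along it; origin at the middle of its top face, on the join, 120 mm from the panel's middle towards own +y, nearest the hanging-plate end
- key2: butterfly key set flush in the panel's top face across the join, 60 mm across the join and 28 mm along it; origin at the middle of its top face, on the join, 40 mm from the panel's middle towards own +y
- key4: butterfly key set flush in the panel's top face across the join, 60 mm across the join and 28 mm along it; origin at the middle of its top face, on the join, 120 mm from the panel's middle towards own -y
- join_start (a point): point on the join in the top face, 20 mm inside the panel's edge at the end with the steel hanging plate (panel's own +y end). The plate, 24 x 50 mm and 4 mm high with a ring, is screwed on 85 mm to one side of the join
- gap12 (a point): point on the join in the top face, half-way between the first and second keys
- gap23 (a point): point on the join half-way between the second and third keys
- gap34 (a point): point on the join half-way between the third and fourth keys
- join_finish (a point): point on the join in the top face, 20 mm inside the panel's other edge (own -y end)
- round_weight: a brass round weight with a knob, 48 mm across, 50 mm tall, loose on the panel; origin under its centre
- bar_weight: a dark steel block weight, 36 x 70 x 27 mm, loose on the panel; origin under its centre
- loupe: a folding linen-tester magnifier, 42 x 42 x 43 mm, loose on the panel; origin under its centre
- jar: a white plastic jar with a black cap, 72 mm across, 100 mm tall, on the bench to the right; origin under its centre
- solvent_bottle: an amber bottle, 60 mm across, 140 mm tall, on the bench to the right; origin under its centre
- staple_gun: a yellow hand stapler lying flat, about 160 x 60 x 32 mm, on the bench to the left; origin under its middle
- brush: a brush lying on the bench to the left, its length along its own x; origin under its middle
- spare_key: a spare wooden butterfly key, 60 x 28 x 14 mm, lying loose on the bench to the right; not part of the job

How it is judged:
On the way, in this order (a step that is already met when the one before it is completed fails the run):
1. the proud key is pressed down to within about 1 mm of flush (value of joint key3_travel above 0.0078 m), for 0.1 s.
2. the fingertips, together, touch the join near the edge at the hanging-plate end (their middle within 18 mm of the point) (contact force between the fingers and panel above 0.3 N and horizontal distance between the grasp point and join_start below 0.018 m), for 0.05 s.
3. the fingertips, together, touch the first key (their middle within 18 mm of the point) (contact force between the fingers and key1 above 0.3 N and horizontal distance between the grasp point and key1 below 0.018 m), for 0.05 s.
4. the fingertips, together, touch the join between the first and second keys (their middle within 18 mm of the point) (contact force between the fingers and panel above 0.3 N and horizontal distance between the grasp point and gap12 below 0.018 m), for 0.05 s.
5. the fingertips, together, touch the second key (their middle within 18 mm of the point) (contact force between the fingers and key2 above 0.3 N and horizontal distance between the grasp point and key2 below 0.018 m), for 0.05 s.
6. the fingertips, together, touch the join between the second and third keys (their middle within 18 mm of the point) (contact force between the fingers and panel above 0.3 N and horizontal distance between the grasp point and gap23 below 0.018 m), for 0.05 s.
7. the fingertips, together, touch the third key, just pressed in (their middle within 18 mm of the point) (contact force between the fingers and key3 above 0.3 N and horizontal distance between the grasp point and key3 below 0.018 m), for 0.05 s.
8. the fingertips, together, touch the join between the third and fourth keys (their middle within 18 mm of the point) (contact force between the fingers and panel above 0.3 N and horizontal distance between the grasp point and gap34 below 0.018 m), for 0.05 s.
9. the fingertips, together, touch the fourth key (their middle within 18 mm of the point) (contact force between the fingers and key4 above 0.3 N and horizontal distance between the grasp point and key4 below 0.018 m), for 0.05 s.
10. the fingertips, together, touch the join near the other edge (their middle within 18 mm of the point) (contact force between the fingers and panel above 0.3 N and horizontal distance between the grasp point and join_finish below 0.018 m), for 0.05 s.
At the end, for the whole second after the job is handed in: the third key is within about 1 mm of flush (joint value above 0.0078 m), and every loose thing on the panel and bench is within 20 mm of where it was (value of joint key3_travel above 0.0078 m and distance of each of round_weight, bar_weight, loupe, jar, solvent_bottle, staple_gun, brush, spare_key from where it was at the start of the episode below 0.02 m); the robot touches nothing.
It fails at once if the panel or a key is pressed with more than 25 N (contact force between the fingers and panel above 25 N).
It fails at once if a loose thing on the panel or bench is moved or lifted by more than 20 mm (distance of any of round_weight, bar_weight, loupe, jar, solvent_bottle, staple_gun, brush, spare_key from where it was at the start of the episode above 0.02 m).
It also fails if it takes over 56 s, if anything falls off the work surface, if the arm or the gripper's body presses on something with over 40 N, if the wrist force passes 120 N, or if a joint passes its speed limit or range.

ROBOT

A 7-joint arm with a two-finger parallel gripper is mounted at the origin on the work surface. World frame = base frame: x ahead of the robot, y to its left, z up, the work surface at z = 0. Lengths are in m, angles in rad, forces in N, time in s.
With the tool pointing down it reaches from about 0.35 to 0.9 m from the base axis. Payload 8.1 kg.
Tool frame: the origin (TCP) lies on the centre line of the jaws, within the pads' length; the fingertips stand 14 mm ahead of it and the grasp point (between the pads) lies 5 mm behind it (arm.tip_reach is the distance from the TCP to the fingertips, in m); z points along the fingers, y is the direction in which the jaws open and shut (so a half turn about z gives the same grasp; the last joint's range is limited). The gripper opens to 92 mm and grips with 3 to 60 N. Pads are 19 mm wide; open, the fingers measure 130 mm over their backs; the gripper's body (75 mm by 190 mm) begins 47 mm behind the grasp point.
Start: joints at [-1.366, 0.434, 0.025, 1.573, -0.012, 1.134, -0.075], TCP at [0.189, 0.596, 0.241] pointing down, gripper open.
Joint ranges: [-2.62, 2.62], [-0.44, 2.09], [-1.27, 1.32], [0.08, 2.57], [-1.32, 4.46], [0.12, 2], [-2.74, 2.74]. Speed limits (rad/s): [2.22, 2.22, 3.01, 3.01, 3.14, 3.14, 3.14].

INTERFACE

Orientations are given as a rotation vector (axis times angle).
In Python, from cell import sensors, vision, arm, nets gives the robot as it stands.
- The arm moves only by the shell command python3 -m handwheel 'ROWS' [FORCE]. ROWS is JSON, a list of rows, each an object of numbers: "tx", "ty", "tz": the shift along the tool's x, y, z in cm; "wx", "wy", "wz": the turn, a rotation vector about the tool's x, y, z in degrees; "claw": the opening, from 0 (shut) to 1 (fully open). A call has 1 to 12 rows; each row is the pose to reach, as a shift and turn from the pose commanded when the call began, along the tool's axes at that moment; what a row does not reach only later rows make up. A row lasts 1/12 s, in which the tool goes at most 41.7 mm and 7.16 degrees, less where a joint would pass 70% of its speed; a pose out of reach is approached as far as the arm can. A call with a gripper value outside its range is refused whole. The fingers move at their own pace and stop on an object; FORCE is the grip in N (left out, the last holds). Time passes only in rows, so rows that repeat a pose let the fingers close. It gives the time, the measured TCP pose, the force and the opening at its end, in the units of the state.
- sensors.observe(): the state, without advancing time (a new reading comes with each control period).
- vision.get_image(name): name is "side" or "top"; returns (picture, depth): 420x560x3 uint8, blue, green, red; 420x560 float32, m along the optical axis (not along the pixel's ray), 0 where there is no reading.
- vision.camera_model(name): a dict with "K" (3x3 intrinsics, pixels), "xyz" and "attitude" of the camera in the world. Camera axes: x right, y down, z forward; pixel columns grow to the right and rows downward; lengths in m; the calibration is good to about 2 mm. A picture is of the moment at which its call begins. camera_model takes no time and is no camera call.
- arm.sign_off(): hands the job in, once; it reports no verdict.
Trained networks look in the newest picture that a camera, given by its name, has taken for a name from the list of things; names that differ only in an ending like _2 or _b are one class to them, and where a whole thing is asked for, a point or a joint stands for the part that bears it (a point fixed in the world has none). Each returns a list of dicts, best first, with "score" (0 to 1); they miss things now and then, are a little off and sometimes report something else, mostly with a low value. They report only what shows in the picture. A call takes as long as a camera call.
- nets.cut_out(label, camera): "region" (420x560 bool, what is visible of it) and "uv" ([column, row] in pixels, amid what is visible of it).
The state is a dict: "clock": time; "joints": joint angles; "dq": joint speeds; "joint_efforts": joint torques, N m; "position": TCP position; "ee_rot": TCP orientation; "force": force on the tool from outside, world axes, zero at the start; "ft_torque": the same for the moment, N m; "width": opening from 0.0 (shut) to 1.0 (fully open).
Only numpy, scipy, OpenCV 4.12 (cv2) and the standard library are available. Lean on these libraries where they do the work, as an engineer would, in place of code of your own. Each camera call takes 0.05 s, during which the arm holds its last target.

## Working session

There is one attempt and no reset: what is moved stays moved. The work goes in short steps, Python scripts to look and compute and a shell command to move; the robot and the scene stay as the last step left them, time stands still between calls to the robot, and variables do not carry over. Pictures are saved under pics/ and viewed, and the job is handed in when it is done.

```bash
mkdir -p pics; ls; python3 - <<'E'
from cell import sensors, vision, arm, nets
import cv2
s=sensors.observe();print({k:s[k] for k in('clock','position','ee_rot','force','width')},arm.tip_reach)
for c in('top','side'):
    p,d=vision.get_image(c);cv2.imwrite(f'pics/{c}0.png',p)
    m=vision.camera_model(c);print(c,m)
E
```

```text
pics
{'clock': 0.0, 'position': array([0.1892784 , 0.59515019, 0.23996032]), 'ee_rot': array([-4.81702384e-01, -3.10436361e+00,  2.43503985e-03]), 'force': array([-0.31054814, -0.00996661,  0.64946771]), 'width': 1.0020311521502903} 0.014
top {'K': array([[486.77486596,   0.        , 283.31906121],
       [  0.        , 486.77486596, 217.17116793],
       [  0.        ,   0.        ,   1.        ]]), 'xyz': array([ 0.39565938, -0.00156827,  1.51852775]), 'attitude': array([-2.18877533,  2.17022369, -0.1125643 ])}
side {'K': array([[420.4194401 ,   0.        , 281.59704239],
       [  0.        , 420.4194401 , 205.71805446],
       [  0.        ,   0.        ,   1.        ]]), 'xyz': array([ 0.17682851, -0.86722279,  0.76396664]), 'attitude': array([-2.18689408,  0.41245079, -0.22086999])}
```

View pics/top0.png

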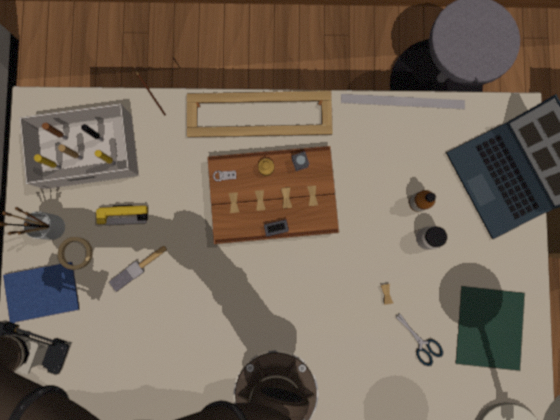

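View pics/side0.png

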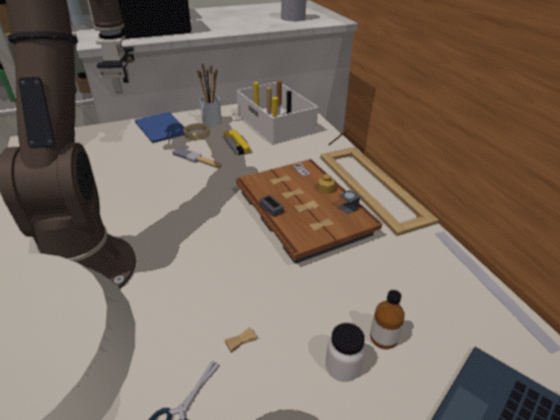

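Top picture: the hanging plate is at (225,175), so the +y end is on the left. The keys are at about (234,203), (260,201), (286,198) and (312,196). Next I measure them.

```bash
cat > h.py <<'E'
from cell import sensors, vision, arm, nets
import cv2, numpy as np
from scipy.spatial.transform import Rotation as R
def deproj(c,d,uv):
    m=vision.camera_model(c);uv=np.atleast_2d(uv).astype(float)
    z=d[uv[:,1].astype(int),uv[:,0].astype(int)]
    p=np.c_[(uv[:,0]-m['K'][0,2])/m['K'][0,0]*z,(uv[:,1]-m['K'][1,2])/m['K'][1,1]*z,z]
    return p@R.from_rotvec(m['attitude']).as_matrix().T+m['xyz']
def proj(c,P):
    m=vision.camera_model(c);q=(np.atleast_2d(P)-m['xyz'])@R.from_rotvec(m['attitude']).as_matrix()
    q=q@m['K'].T;return q[:,:2]/q[:,2:]
E
python3 - <<'E'
from h import *
for c in('top','side'):
    p,d=vision.get_image(c)
    for n in ('panel','key1','key3','round_weight','bar_weight','loupe'):
        for r in nets.cut_out(n,c)[:5]:
            m=r['region'];vs,us=np.nonzero(m)
            P=deproj(c,d,np.c_[us,vs]);P=P[d[vs,us]>0]
            print(c,n,round(r['score'],2),np.round(r['uv'],1),len(us),'med',np.round(np.median(P,0),4),'ctr',np.round(P.mean(0),4),'z95',np.round(np.percentile(P[:,2],95),4))
            if n=='panel' and r['score']>.5:
                w=cv2.minAreaRect(P[abs(P[:,2]-np.median(P[:,2]))<.012][:,:2].astype(np.float32));print('rect',w)
    x=dict(top=(195,130,350,255),side=(225,140,390,265))[c]
    cv2.imwrite(f'pics/z{c}.png',cv2.resize(p[x[1]:x[3],x[0]:x[2]],None,fx=4.5,fy=4.5,interpolation=cv2.INTER_CUBIC))
E
```

```text
top panel 0.74 [284.1 198.1] 143 med [ 0.5894 -0.0251  0.0601] ctr [ 0.5895 -0.0258  0.0602] z95 0.0659
rect ((0.5900925993919373, -0.026248646900057793), (0.059476662427186966, 0.024604469537734985), 4.03483772277832)
top panel 0.67 [272.6 193. ] 10067 med [0.5976 0.0219 0.0523] ctr [0.5989 0.0187 0.0524] z95 0.058
rect ((0.601111888885498, 0.015844643115997314), (0.2706039249897003, 0.3793767988681793), 5.532317638397217)
top key1 0.67 [231.8 203.6] 99 med [0.5752 0.1327 0.0532] ctr [0.5752 0.1334 0.0531] z95 0.0588
top key1 0.65 [312.  196.1] 115 med [ 0.5966 -0.1041  0.0524] ctr [ 0.5967 -0.1044  0.0527] z95 0.0577
top key1 0.57 [282.7 199.6] 110 med [ 0.5896 -0.0249  0.0599] ctr [ 0.5898 -0.0248  0.0601] z95 0.0653
top key1 0.52 [258.7 198.7] 120 med [0.5854 0.0537 0.0532] ctr [0.5837 0.0541 0.0533] z95 0.0588
top key3 0.67 [231.8 203.6] 99 med [0.5752 0.1327 0.0532] ctr [0.5752 0.1334 0.0531] z95 0.0588
top key3 0.65 [312.  196.1] 115 med [ 0.5966 -0.1041  0.0524] ctr [ 0.5967 -0.1044  0.0527] z95 0.0577
top key3 0.57 [282.7 199.6] 110 med [ 0.5896 -0.0249  0.0599] ctr [ 0.5898
[... 1305 characters left out ...]
 96 med [0.5845 0.052  0.0546] ctr [0.5847 0.0522 0.0547] z95 0.0573
side key3 0.55 [304.6 205. ] 145 med [ 0.5945 -0.0317  0.0615] ctr [ 0.5928 -0.0301  0.061 ] z95 0.0643
side key3 0.53 [283.4 179.7] 72 med [0.5787 0.1331 0.0551] ctr [0.5776 0.1328 0.0551] z95 0.0576
side key3 0.52 [320.4 224.7] 114 med [ 0.6018 -0.1069  0.0553] ctr [ 0.6015 -0.1066  0.0554] z95 0.0578
side round_weight 0.68 [326.6 182.6] 233 med [0.6759 0.0227 0.084 ] ctr [0.6768 0.0236 0.0814] z95 0.1034
side bar_weight 0.68 [269.5 207.5] 324 med [ 0.4952 -0.0103  0.0773] ctr [ 0.4964 -0.0066  0.0745] z95 0.0823
side bar_weight 0.67 [391.5 319.5] 1496 med [ 0.5748 -0.456   0.0835] ctr [ 0.5761 -0.4549  0.0775] z95 0.1407
```

View pics/ztop.png

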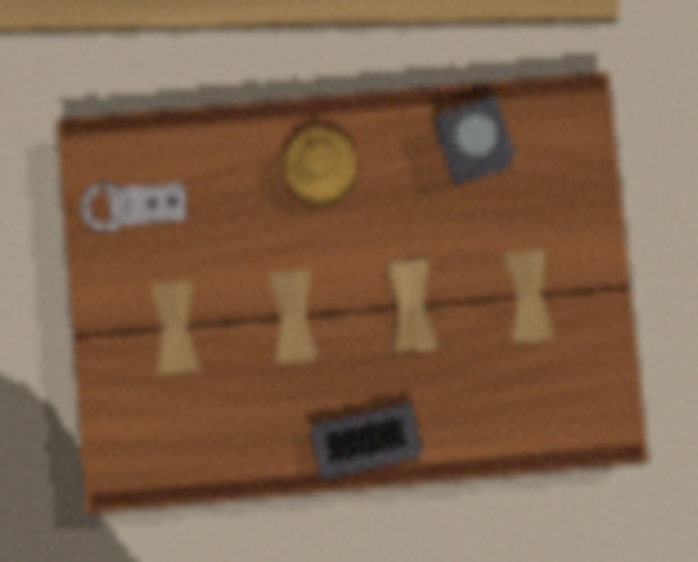

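View pics/zside.png

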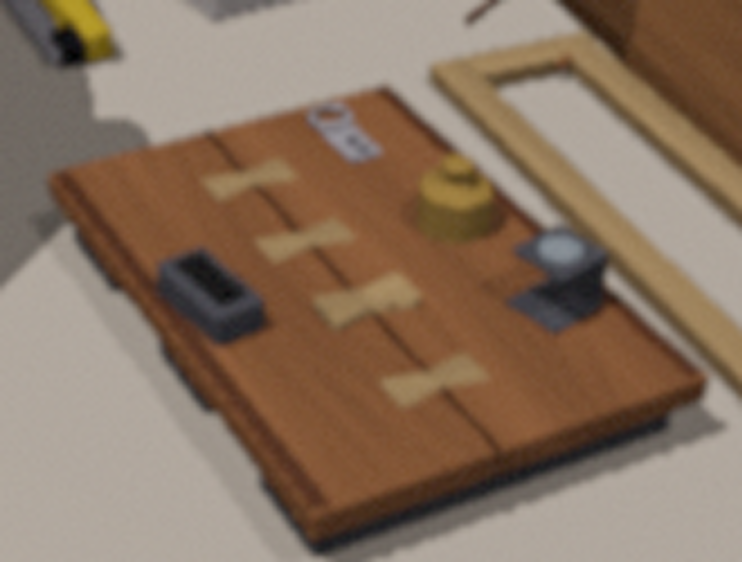

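```bash
python3 - <<'E'
from h import *
def onplane(c,uv,z):
    m=vision.camera_model(c);r=R.from_rotvec(m['attitude']).as_matrix()@np.linalg.inv(m['K'])@[*uv,1];return m['xyz']+r*(z-m['xyz'][2])/r[2]
for c,f in(('top',[(75,337),(628,288)]),('side',[(210,133),(496,453)])):
    o=dict(top=(195,130),side=(225,140))[c]
    a,b=[onplane(c,(o[0]+u/4.5,o[1]+v/4.5),.054) for u,v in f]
    t=(a-b)/np.linalg.norm(a-b);mid=(a+b)/2
    print(c,np.round(a,4),np.round(b,4),'len',np.linalg.norm(a-b),'yaw',np.degrees(np.arctan2(-t[0],t[1])),'mid',mid)
    print({n:np.round((mid+t*s)[:2],4) for n,s in(('start',.17),('k1',.12),('k3',-.04),('fin',-.17))})
s=sensors.observe();print(np.round(R.from_rotvec(s['ee_rot']).as_matrix(),4),s['position'])
# plane heights near join
for c in('top','side'):
    p,d=vision.get_image(c)
    for n,y in(('g12',.095),('g34',-.065),('s',.18)):
        x=.5875-.095*(y-.014)
        uv=proj(c,[x,y,.054])[0]; U=[(uv[0]+i,uv[1]+j) for i in range(-5,6) for j in range(-5,6)]
        print(c,n,np.median(deproj(c,d,U)[:,2]))
E
```

```text
top [0.5663 0.1996 0.054 ] [ 0.6031 -0.1725  0.054 ] len 0.37389010945368634 yaw 5.645653014095421 mid [0.58470469 0.01356656 0.054     ]
{'start': array([0.568 , 0.1827]), 'k1': array([0.5729, 0.133 ]), 'k3': array([ 0.5886, -0.0262]), 'fin': array([ 0.6014, -0.1556])}
side [0.5732 0.1935 0.054 ] [ 0.6049 -0.1795  0.054 ] len 0.37435811563266413 yaw 4.8620274865692386 mid [0.589055   0.00699703 0.054     ]
{'start': array([0.5746, 0.1764]), 'k1': array([0.5789, 0.1266]), 'k3': array([ 0.5924, -0.0329]), 'fin': array([ 0.6035, -0.1624])}
[[-9.530e-01  3.031e-01  1.000e-04]
 [ 3.031e-01  9.530e-01  1.000e-04]
 [-0.000e+00  1.000e-04 -1.000e+00]] [0.18942384 0.59561626 0.24077188]
top g12 0.05162522448468798
top g34 0.052339130368088904
top s 0.05242432332856173
side g12 0.05297694147819998
side g34 0.05371128745957299
side s 0.05176316899546185
```

```bash
python3 -m handwheel '[{"tx":-3,"ty":-2.5,"wz":6,"claw":0},{"tx":-6,"ty":-5,"wz":12,"claw":0},{"tx":-9,"ty":-7.5,"wz":18,"claw":0},{"tx":-12,"ty":-10,"wz":24,"claw":0},{"tx":-15,"ty":-12.5,"wz":30,"claw":0},{"tx":-18,"ty":-15,"wz":36,"claw":0},{"tx":-21,"ty":-17.4,"wz":42,"claw":0},{"tx":-24,"ty":-19.9,"wz":48,"claw":0},{"tx":-27,"ty":-22.4,"wz":54,"claw":0},{"tx":-30,"ty":-24.8,"wz":60,"claw":0},{"tx":-33,"ty":-27.3,"wz":67,"claw":0},{"tx":-35,"ty":-29,"wz":67,"claw":0}]' 10
cat >> h.py <<'E'
mid=np.array([.5865,.0125]);YAW=5.4
T=np.array([-np.sin(np.radians(YAW)),np.cos(np.radians(YAW))])
def to(s_,ztip,yaw_y=YAW,p=None):
    """s_: along-join coordinate (m, + towards plate) ; prints tool-axis cm and wz"""
    s=sensors.observe();M=R.from_rotvec(s['ee_rot']).as_matrix()
    tgt=np.r_[mid+T*s_,ztip+.014] if p is None else np.array(p)
    d=M.T@(tgt-s['position'])*100
    a=np.degrees(np.arctan2(M[1,1],M[0,1]))
    # desired: tool z down exactly
    Y=np.array([np.cos(np.radians(yaw_y)),np.sin(np.radians(yaw_y)),0]);Z=np.array([0,0,-1.]);X=np.cross(Y,Z)
    rv=np.degrees(R.from_matrix(M.T@np.c_[X,Y,Z]).as_rotvec())
    print('clk',round(s['clock'],2),'pos',np.round(s['position'],4),'yawY',round(a,2),'F',np.round(s['force'],2),'w',round(s['width'],3),'\n t cm',np.round(d,2),'rv deg',np.round(rv,2),'along',round(float((s['position'][:2]-mid)@T)*1000,1),'q',np.round(s['joints'],2))
E
python3 -c "
from h import *
to(-.04,.12)"
```

```text
clk 0.9 pos [0.1894 0.5956 0.2407] yawY 72.36 F [-0.54  0.16 -0.62] w 1.0 
 t cm [-57.08 -47.21  10.67] rv deg [ 0.   -0.   66.96] along 617.9 q [-1.37  0.43  0.03  1.57 -0.01  1.13 -0.08]invalid input
```

```bash
python3 -m handwheel '[{"tx":-2,"ty":-2,"tz":0,"wx":0,"wy":0,"wz":6,"claw":0}]' 10; echo; python3 -m handwheel '[{"tx":-2.0,"ty":-2.0,"tz":0.0,"wx":0.0,"wy":0.0,"wz":6.0,"claw":0.0}]'
```

```text
clock: 0.98
position: [0.1986, 0.574, 0.2404]
ee_rot: [-0.632, -3.075, -0.003]
force: [-0.4, 0.1, 0.3]
width: 0.962

clock: 1.07
position: [0.2123, 0.5446, 0.2403]
ee_rot: [-0.807, -3.036, -0.0]
force: [1.9, -1.5, 0.9]
width: 0.903
```

```bash
python3 -c "
from h import *
to(-.04,.15)"
```

```text
clk 1.07 pos [0.2123 0.5446 0.2403] yawY 60.23 F [ 1.92 -1.47  0.9 ] w 0.903 
 t cm [-61.21 -30.88   7.6 ] rv deg [ 0.000e+00 -3.000e-02  5.483e+01] along 564.9 q [-1.35  0.37  0.08  1.68 -0.03  1.09 -0.21]
```

```bash
python3 -m handwheel '[{"tx":-3.3,"ty":-1.7,"tz":0,"wx":0,"wy":0,"wz":5,"claw":0},{"tx":-6.6,"ty":-3.4,"tz":0,"wx":0,"wy":0,"wz":10,"claw":0},{"tx":-10,"ty":-5,"tz":0,"wx":0,"wy":0,"wz":15,"claw":0},{"tx":-13.3,"ty":-6.7,"tz":0,"wx":0,"wy":0,"wz":20,"claw":0},{"tx":-16.6,"ty":-8.4,"tz":0,"wx":0,"wy":0,"wz":25,"claw":0},{"tx":-20,"ty":-10,"tz":0,"wx":0,"wy":0,"wz":30,"claw":0},{"tx":-23.3,"ty":-11.7,"tz":0,"wx":0,"wy":0,"wz":35,"claw":0},{"tx":-26.6,"ty":-13.4,"tz":0,"wx":0,"wy":0,"wz":40,"claw":0},{"tx":-30,"ty":-15,"tz":0,"wx":0,"wy":0,"wz":45,"claw":0},{"tx":-33.3,"ty":-16.8,"tz":0,"wx":0,"wy":0,"wz":50,"claw":0},{"tx":-36.6,"ty":-18.4,"tz":0,"wx":0,"wy":0,"wz":55,"claw":0},{"tx":-40,"ty":-20,"tz":0,"wx":0,"wy":0,"wz":55,"claw":0}]' 10
python3 -c "
from h import *
to(-.04,.12)"
```

```text
clock: 2.07
position: [0.462, 0.171, 0.2411]
ee_rot: [-2.121, -2.317, -0.001]
force: [1.3, 0.3, -0.8]
width: 0.036
clk 2.07 pos [0.462  0.171  0.2411] yawY 5.06 F [ 1.33  0.28 -0.79] w 0.036 
 t cm [-20.89  11.02  10.7 ] rv deg [ 0.03 -0.04 -0.34] along 169.5 q [-0.84  0.22  0.46  1.92 -0.11  1.03 -0.24]
```

```bash
python3 -m handwheel '[{"tx":-3.4,"ty":1.8,"tz":0.5,"wx":0,"wy":0,"wz":0,"claw":0},{"tx":-6.8,"ty":3.6,"tz":1.5,"wx":0,"wy":0,"wz":0,"claw":0},{"tx":-10.2,"ty":5.4,"tz":3,"wx":0,"wy":0,"wz":0,"claw":0},{"tx":-13.6,"ty":7.2,"tz":4,"wx":0,"wy":0,"wz":0,"claw":0},{"tx":-17,"ty":9,"tz":5,"wx":0,"wy":0,"wz":0,"claw":0},{"tx":-19,"ty":10,"tz":6,"wx":0,"wy":0,"wz":0,"claw":0},{"tx":-19,"ty":10,"tz":7,"wx":0,"wy":0,"wz":0,"claw":0},{"tx":-19,"ty":10,"tz":7,"wx":0,"wy":0,"wz":0,"claw":0},{"tx":-19,"ty":10,"tz":7,"wx":0,"wy":0,"wz":0,"claw":0}]' 10
python3 -c "
from h import *
to(-.04,.08)
for c in('top','side'):
    p,d=vision.get_image(c);cv2.imwrite(f'pics/{c}1.png',p)
p=np.vstack([cv2.resize(cv2.imread('pics/top1.png')[130:255,195:350],None,fx=2.4,fy=2.4,interpolation=2),cv2.resize(cv2.imread('pics/side1.png')[110:265,225:380],(372,372-72),interpolation=2)]);cv2.imwrite('pics/v1.png',p)"
```

```text
clock: 2.82
position: [0.578, -0.0064, 0.1702]
ee_rot: [-2.113, -2.322, 0.001]
force: [-0.0, 1.2, -0.0]
width: 0.005
clk 2.82 pos [ 0.578  -0.0064  0.1702] yawY 5.39 F [-0.01  1.19 -0.01] w 0.005 
 t cm [-2.21  1.04  7.62] rv deg [-0.1  -0.04 -0.01] along -18.0 q [-0.43  0.45  0.49  1.81 -0.26  0.95  0.27]
```

View pics/v1.png

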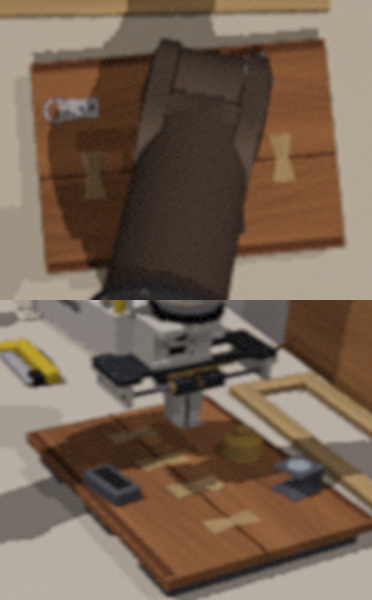

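Shut fingers are above the join between keys 2 and 3, jaws across it, clear of the weights. I move over key 3 and go down to about 1 cm above it.

```bash
python3 -m handwheel '[{"tx":-1.1,"ty":0.5,"tz":2,"wx":0,"wy":0,"wz":0,"claw":0},{"tx":-2.2,"ty":1.05,"tz":4,"wx":0,"wy":0,"wz":0,"claw":0},{"tx":-2.2,"ty":1.05,"tz":6,"wx":0,"wy":0,"wz":0,"claw":0},{"tx":-2.2,"ty":1.05,"tz":7.4,"wx":0,"wy":0,"wz":0,"claw":0},{"tx":-2.2,"ty":1.05,"tz":8.2,"wx":0,"wy":0,"wz":0,"claw":0},{"tx":-2.2,"ty":1.05,"tz":8.2,"wx":0,"wy":0,"wz":0,"claw":0},{"tx":-2.2,"ty":1.05,"tz":8.2,"wx":0,"wy":0,"wz":0,"claw":0},{"tx":-2.2,"ty":1.05,"tz":8.2,"wx":0,"wy":0,"wz":0,"claw":0}]' 10
python3 -c "
from h import *
to(-.04,.0615)"
```

```text
clock: 3.58
position: [0.592, -0.0277, 0.09]
ee_rot: [2.113, 2.323, 0.002]
force: [0.2, 0.7, -0.3]
width: 0.004
clk 3.58 pos [ 0.592  -0.0277  0.09  ] yawY 5.41 F [ 0.18  0.65 -0.28] w 0.004 
 t cm [ 0.05 -0.17  1.45] rv deg [ 0.11 -0.01  0.01] along -40.5 q [-0.35  0.57  0.44  1.84 -0.33  0.8   0.36]
```

Tip is at 0.076. Now I go down slowly to find contact.

```bash
python3 -m handwheel '[{"tx":0,"ty":-0.1,"tz":0.3,"wx":0,"wy":0,"wz":0,"claw":0},{"tx":0,"ty":-0.1,"tz":0.6,"wx":0,"wy":0,"wz":0,"claw":0},{"tx":0,"ty":-0.1,"tz":0.9,"wx":0,"wy":0,"wz":0,"claw":0},{"tx":0,"ty":-0.1,"tz":1.2,"wx":0,"wy":0,"wz":0,"claw":0},{"tx":0,"ty":-0.1,"tz":1.4,"wx":0,"wy":0,"wz":0,"claw":0},{"tx":0,"ty":-0.1,"tz":1.4,"wx":0,"wy":0,"wz":0,"claw":0},{"tx":0,"ty":-0.1,"tz":1.4,"wx":0,"wy":0,"wz":0,"claw":0}]' 10
python3 -m handwheel '[{"tx":0,"ty":0,"tz":0.1,"wx":0,"wy":0,"wz":0,"claw":0},{"tx":0,"ty":0,"tz":0.15,"wx":0,"wy":0,"wz":0,"claw":0},{"tx":0,"ty":0,"tz":0.15,"wx":0,"wy":0,"wz":0,"claw":0}]' 10
python3 -m handwheel '[{"tx":0,"ty":0,"tz":0.1,"wx":0,"wy":0,"wz":0,"claw":0},{"tx":0,"ty":0,"tz":0.15,"wx":0,"wy":0,"wz":0,"claw":0},{"tx":0,"ty":0,"tz":0.15,"wx":0,"wy":0,"wz":0,"claw":0}]' 10
```

```text
clock: 4.17
position: [0.5901, -0.0283, 0.0746]
ee_rot: [-2.115, -2.323, 0.0]
force: [-1.5, 0.7, 1.7]
width: 0.005
clock: 4.42
position: [0.5902, -0.0283, 0.0734]
ee_rot: [-2.115, -2.323, -0.0]
force: [-3.1, 0.3, 5.7]
width: 0.004
clock: 4.67
position: [0.5901, -0.0283, 0.0719]
ee_rot: [-2.115, -2.323, -0.0]
force: [-2.4, 0.5, 5.8]
width: 0.005
```

Contact came at tip height 0.061, as expected, and the key is going in at about 6 N. I continue.

```bash
python3 -m handwheel '[{"tx":0,"ty":0,"tz":0.1,"wx":0,"wy":0,"wz":0,"claw":0},{"tx":0,"ty":0,"tz":0.2,"wx":0,"wy":0,"wz":0,"claw":0},{"tx":0,"ty":0,"tz":0.3,"wx":0,"wy":0,"wz":0,"claw":0},{"tx":0,"ty":0,"tz":0.4,"wx":0,"wy":0,"wz":0,"claw":0},{"tx":0,"ty":0,"tz":0.4,"wx":0,"wy":0,"wz":0,"claw":0}]' 10
python3 -m handwheel '[{"tx":0,"ty":0,"tz":0.1,"wx":0,"wy":0,"wz":0,"claw":0},{"tx":0,"ty":0,"tz":0.2,"wx":0,"wy":0,"wz":0,"claw":0},{"tx":0,"ty":0,"tz":0.2,"wx":0,"wy":0,"wz":0,"claw":0}]' 10
python3 -m handwheel '[{"tx":0,"ty":0,"tz":0.1,"wx":0,"wy":0,"wz":0,"claw":0},{"tx":0,"ty":0,"tz":0.15,"wx":0,"wy":0,"wz":0,"claw":0},{"tx":0,"ty":0,"tz":0.15,"wx":0,"wy":0,"wz":0,"claw":0}]' 10
```

```text
clock: 5.08
position: [0.5902, -0.0283, 0.0679]
ee_rot: [-2.115, -2.323, -0.0]
force: [-2.4, 1.9, 5.8]
width: 0.004
clock: 5.33
position: [0.5902, -0.0283, 0.0659]
ee_rot: [-2.115, -2.323, -0.0]
force: [-2.3, 0.6, 5.6]
width: 0.008
clock: 5.58
position: [0.5902, -0.0283, 0.0647]
ee_rot: [-2.115, -2.323, -0.0]
force: [-4.0, 1.2, 8.8]
width: 0.004
```

```bash
python3 -m handwheel '[{"tx":0,"ty":0,"tz":0.1,"wx":0,"wy":0,"wz":0,"claw":0},{"tx":0,"ty":0,"tz":0.15,"wx":0,"wy":0,"wz":0,"claw":0},{"tx":0,"ty":0,"tz":0.15,"wx":0,"wy":0,"wz":0,"claw":0},{"tx":0,"ty":0,"tz":0.15,"wx":0,"wy":0,"wz":0,"claw":0}]' 10
python3 -c "
from h import *
to(-.04,.0615)"
```

```text
clock: 5.92
position: [0.5902, -0.0283, 0.0635]
ee_rot: [-2.115, -2.323, -0.001]
force: [-3.8, 1.1, 13.7]
width: 0.005
clk 5.92 pos [ 0.5902 -0.0283  0.0635] yawY 5.35 F [-3.85  1.12 13.66] w 0.005 
 t cm [ 0.1   0.02 -1.2 ] rv deg [ 0.01 -0.03 -0.05] along -41.0 q [-0.33  0.61  0.42  1.86 -0.35  0.75  0.38]
```

The key bottomed out: force rose to 13.7 N with panel stiffness. I lift and go to the plate end (+tx runs along the join).

```bash
python3 -m handwheel '[{"tx":0,"ty":0,"tz":-1,"wx":0,"wy":0,"wz":0,"claw":0},{"tx":0,"ty":0,"tz":-3,"wx":0,"wy":0,"wz":0,"claw":0},{"tx":3,"ty":0,"tz":-4,"wx":0,"wy":0,"wz":0,"claw":0},{"tx":6.5,"ty":0,"tz":-4,"wx":0,"wy":0,"wz":0,"claw":0},{"tx":10,"ty":0,"tz":-4,"wx":0,"wy":0,"wz":0,"claw":0},{"tx":13.5,"ty":0,"tz":-4,"wx":0,"wy":0,"wz":0,"claw":0},{"tx":17,"ty":0,"tz":-4,"wx":0,"wy":0,"wz":0,"claw":0},{"tx":20,"ty":0,"tz":-4,"wx":0,"wy":0,"wz":0,"claw":0},{"tx":21.1,"ty":0,"tz":-4,"wx":0,"wy":0,"wz":0,"claw":0},{"tx":21.1,"ty":0,"tz":-4,"wx":0,"wy":0,"wz":0,"claw":0},{"tx":21.1,"ty":0,"tz":-4,"wx":0,"wy":0,"wz":0,"claw":0}]' 10
python3 -c "
from h import *
to(.17,.06)
for c in('top','side'):
    p,d=vision.get_image(c);cv2.imwrite(f'pics/{c}2.png',p)
    for n,y in(('g34',-.08),('k3',-.04),('g23',0)):
        uv=proj(c,[*(mid+T*y),.054])[0]; U=[(uv[0]+i,uv[1]+j) for i in range(-2,3) for j in range(-2,3)]
        print(c,n,np.mean(deproj(c,d,U)[:,2]))
p=np.vstack([cv2.resize(cv2.imread('pics/top2.png')[130:255,195:350],None,fx=2.4,fy=2.4,interpolation=2),cv2.resize(cv2.imread('pics/side2.png')[110:265,225:380],(372,372-72),interpolation=2)]);cv2.imwrite('pics/v2.png',p)"
```

```text
clock: 6.83
position: [0.5707, 0.1816, 0.1029]
ee_rot: [2.113, 2.324, -0.0]
force: [0.1, -0.3, -0.5]
width: 0.004
clk 6.83 pos [0.5707 0.1816 0.1029] yawY 5.42 F [ 0.07 -0.25 -0.51] w 0.004 
 t cm [ 0.01 -0.02  2.89] rv deg [0.02 0.03 0.02] along 169.9 q [-0.71  0.57  0.46  1.82 -0.33  0.83  0.  ]
top g34 0.05150139932387751
top k3 0.05245776199562168
top g23 0.051842259246043465
side g34 0.052403109011623615
side k3 0.053009559718394834
side g23 0.05393497955253815
```

View pics/v2.png

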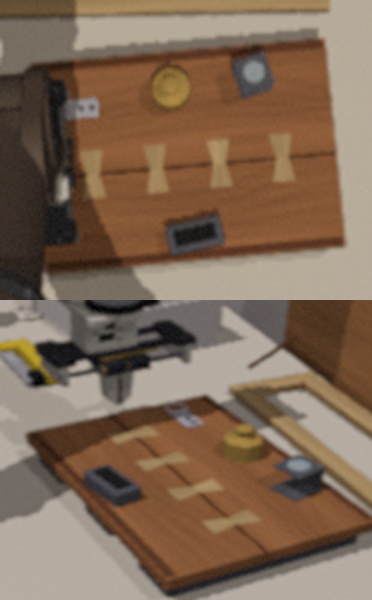

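Key 3 now reads level with its neighbours, and the weights have not moved. Next I touch down at join_start.

```bash
python3 -m handwheel '[{"tx":0,"ty":0,"tz":1.2,"wx":0,"wy":0,"wz":0,"claw":0},{"tx":0,"ty":0,"tz":2.4,"wx":0,"wy":0,"wz":0,"claw":0},{"tx":0,"ty":0,"tz":3,"wx":0,"wy":0,"wz":0,"claw":0},{"tx":0,"ty":0,"tz":3.3,"wx":0,"wy":0,"wz":0,"claw":0},{"tx":0,"ty":0,"tz":3.4,"wx":0,"wy":0,"wz":0,"claw":0},{"tx":0,"ty":0,"tz":3.5,"wx":0,"wy":0,"wz":0,"claw":0},{"tx":0,"ty":0,"tz":3.6,"wx":0,"wy":0,"wz":0,"claw":0},{"tx":0,"ty":0,"tz":3.6,"wx":0,"wy":0,"wz":0,"claw":0},{"tx":0,"ty":0,"tz":3.6,"wx":0,"wy":0,"wz":0,"claw":0}]' 10
python3 -m handwheel '[{"tx":0,"ty":0,"tz":0.05,"wx":0,"wy":0,"wz":0,"claw":0},{"tx":0,"ty":0,"tz":0.05,"wx":0,"wy":0,"wz":0,"claw":0},{"tx":0,"ty":0,"tz":0.05,"wx":0,"wy":0,"wz":0,"claw":0}]' 10
```

```text
clock: 7.68
position: [0.5707, 0.1816, 0.0671]
ee_rot: [2.115, 2.323, 0.0]
force: [-1.5, -2.7, 3.3]
width: 0.001
clock: 7.93
position: [0.5707, 0.1816, 0.0665]
ee_rot: [2.115, 2.323, 0.0]
force: [-1.4, -1.7, 5.2]
width: 0.004
```

```bash
python3 -m handwheel '[{"tx":-0.7,"ty":0,"tz":0,"wx":0,"wy":0,"wz":0,"claw":0},{"tx":-1.4,"ty":0,"tz":0,"wx":0,"wy":0,"wz":0,"claw":0},{"tx":-2.1,"ty":0,"tz":0,"wx":0,"wy":0,"wz":0,"claw":0},{"tx":-2.8,"ty":0,"tz":0,"wx":0,"wy":0,"wz":0,"claw":0},{"tx":-3.5,"ty":0,"tz":0,"wx":0,"wy":0,"wz":0,"claw":0},{"tx":-4.2,"ty":0,"tz":0,"wx":0,"wy":0,"wz":0,"claw":0},{"tx":-5,"ty":0,"tz":0,"wx":0,"wy":0,"wz":0,"claw":0},{"tx":-5,"ty":0,"tz":0,"wx":0,"wy":0,"wz":0,"claw":0}]' 10
python3 -c "
from h import *
to(.12,.0525)"
```

```text
clock: 8.6
position: [0.5756, 0.1292, 0.0664]
ee_rot: [2.117, 2.319, -0.001]
force: [1.0, -3.7, 5.1]
width: 0.008
clk 8.6 pos [0.5756 0.1292 0.0664] yawY 5.22 F [ 1.04 -3.65  5.13] w 0.008 
 t cm [ 0.28 -0.01 -0.01] rv deg [ 0.01  0.07 -0.18] along 117.2 q [-0.61  0.6   0.43  1.86 -0.35  0.75  0.11]
```

```bash
python3 -m handwheel '[{"tx":-0.7,"ty":0,"tz":0,"wx":0,"wy":0,"wz":0,"claw":0},{"tx":-1.4,"ty":0,"tz":0,"wx":0,"wy":0,"wz":0,"claw":0},{"tx":-2.1,"ty":0,"tz":0,"wx":0,"wy":0,"wz":0,"claw":0},{"tx":-2.8,"ty":0,"tz":0,"wx":0,"wy":0,"wz":0,"claw":0},{"tx":-3.6,"ty":0,"tz":0,"wx":0,"wy":0,"wz":0,"claw":0},{"tx":-3.8,"ty":0,"tz":0,"wx":0,"wy":0,"wz":0,"claw":0},{"tx":-4.5,"ty":0,"tz":0,"wx":0,"wy":0,"wz":0,"claw":0},{"tx":-5.2,"ty":0,"tz":0,"wx":0,"wy":0,"wz":0,"claw":0},{"tx":-6,"ty":0,"tz":0,"wx":0,"wy":0,"wz":0,"claw":0},{"tx":-6.8,"ty":0,"tz":0,"wx":0,"wy":0,"wz":0,"claw":0},{"tx":-7.6,"ty":0,"tz":0,"wx":0,"wy":0,"wz":0,"claw":0},{"tx":-7.6,"ty":0,"tz":0,"wx":0,"wy":0,"wz":0,"claw":0}]' 10
python3 -c "
from h import *
to(.04,.0525)"
```

```text
clock: 9.6
position: [0.5824, 0.0541, 0.0663]
ee_rot: [2.117, 2.32, -0.001]
force: [-0.3, -3.1, 5.5]
width: 0.008
clk 9.6 pos [0.5824 0.0541 0.0663] yawY 5.25 F [-0.32 -3.13  5.55] w 0.008 
 t cm [-0.18  0.02 -0.02] rv deg [ 0.    0.07 -0.15] along 41.8 q [-0.48  0.59  0.42  1.88 -0.35  0.74  0.23]
```

```bash
python3 -m handwheel '[{"tx":-0.7,"ty":0,"tz":0,"wx":0,"wy":0,"wz":0,"claw":0},{"tx":-1.4,"ty":0,"tz":0,"wx":0,"wy":0,"wz":0,"claw":0},{"tx":-2.1,"ty":0,"tz":0,"wx":0,"wy":0,"wz":0,"claw":0},{"tx":-2.8,"ty":0,"tz":0,"wx":0,"wy":0,"wz":0,"claw":0},{"tx":-3.6,"ty":0,"tz":0,"wx":0,"wy":0,"wz":0,"claw":0},{"tx":-4.2,"ty":0,"tz":0,"wx":0,"wy":0,"wz":0,"claw":0},{"tx":-4.8,"ty":0,"tz":0,"wx":0,"wy":0,"wz":0,"claw":0},{"tx":-5.6,"ty":0,"tz":0,"wx":0,"wy":0,"wz":0,"claw":0},{"tx":-6.4,"ty":0,"tz":0,"wx":0,"wy":0,"wz":0,"claw":0},{"tx":-7.2,"ty":0,"tz":0,"wx":0,"wy":0,"wz":0,"claw":0},{"tx":-8,"ty":0,"tz":0,"wx":0,"wy":0,"wz":0,"claw":0},{"tx":-8,"ty":0,"tz":0,"wx":0,"wy":0,"wz":0,"claw":0}]' 10
python3 -c "
from h import *
to(-.04,.0525)"
```

```text
clock: 10.6
position: [0.5897, -0.0248, 0.0663]
ee_rot: [2.117, 2.321, -0.001]
force: [-0.7, -3.0, 5.3]
width: 0.005
clk 10.6 pos [ 0.5897 -0.0248  0.0663] yawY 5.28 F [-0.74 -3.03  5.34] w 0.005 
 t cm [-0.26  0.03 -0.02] rv deg [-0.01  0.05 -0.12] along -37.4 q [-0.34  0.6   0.42  1.86 -0.34  0.75  0.36]
```

```bash
python3 -m handwheel '[{"tx":-0.7,"ty":0,"tz":0,"wx":0,"wy":0,"wz":0,"claw":0},{"tx":-1.4,"ty":0,"tz":0,"wx":0,"wy":0,"wz":0,"claw":0},{"tx":-2.1,"ty":0,"tz":0,"wx":0,"wy":0,"wz":0,"claw":0},{"tx":-2.8,"ty":0,"tz":0,"wx":0,"wy":0,"wz":0,"claw":0},{"tx":-3.6,"ty":0,"tz":0,"wx":0,"wy":0,"wz":0,"claw":0},{"tx":-4.2,"ty":0,"tz":0,"wx":0,"wy":0,"wz":0,"claw":0},{"tx":-4.8,"ty":0,"tz":0,"wx":0,"wy":0,"wz":0,"claw":0},{"tx":-5.6,"ty":0,"tz":0,"wx":0,"wy":0,"wz":0,"claw":0},{"tx":-6.4,"ty":0,"tz":0,"wx":0,"wy":0,"wz":0,"claw":0},{"tx":-7.2,"ty":0,"tz":0,"wx":0,"wy":0,"wz":0,"claw":0},{"tx":-8,"ty":0,"tz":0,"wx":0,"wy":0,"wz":0,"claw":0},{"tx":-8,"ty":0,"tz":0,"wx":0,"wy":0,"wz":0,"claw":0}]' 10
python3 -c "
from h import *
to(-.12,.0525)"
```

```text
clock: 11.6
position: [0.5971, -0.104, 0.0662]
ee_rot: [2.116, 2.321, -0.001]
force: [0.2, -2.3, 5.9]
width: 0.002
clk 11.6 pos [ 0.5971 -0.104   0.0662] yawY 5.29 F [ 0.23 -2.32  5.85] w 0.002 
 t cm [-0.3   0.04 -0.03] rv deg [-0.01  0.04 -0.11] along -117.0 q [-0.2   0.62  0.41  1.82 -0.34  0.77  0.49]
```

```bash
python3 -m handwheel '[{"tx":-0.7,"ty":0,"tz":0,"wx":0,"wy":0,"wz":0,"claw":0},{"tx":-1.4,"ty":0,"tz":0,"wx":0,"wy":0,"wz":0,"claw":0},{"tx":-2.1,"ty":0,"tz":0,"wx":0,"wy":0,"wz":0,"claw":0},{"tx":-2.8,"ty":0,"tz":0,"wx":0,"wy":0,"wz":0,"claw":0},{"tx":-3.5,"ty":0,"tz":0,"wx":0,"wy":0,"wz":0,"claw":0},{"tx":-4.2,"ty":0,"tz":0,"wx":0,"wy":0,"wz":0,"claw":0},{"tx":-5,"ty":0,"tz":0,"wx":0,"wy":0,"wz":0,"claw":0},{"tx":-5.1,"ty":0,"tz":0,"wx":0,"wy":0,"wz":0,"claw":0},{"tx":-5.1,"ty":0,"tz":0,"wx":0,"wy":0,"wz":0,"claw":0},{"tx":-5.1,"ty":0,"tz":0,"wx":0,"wy":0,"wz":0,"claw":0}]' 10
python3 -c "
from h import *
to(-.17,.0525)"
```

```text
clock: 12.43
position: [0.6018, -0.154, 0.0661]
ee_rot: [2.115, 2.322, -0.001]
force: [-0.8, -0.3, 5.4]
width: 0.003
clk 12.43 pos [ 0.6018 -0.154   0.0661] yawY 5.34 F [-0.78 -0.31  5.44] w 0.003 
 t cm [-0.28  0.04 -0.03] rv deg [-0.03  0.04 -0.06] along -167.2 q [-0.11  0.64  0.41  1.78 -0.34  0.79  0.56]
```

```bash
python3 -m handwheel '[{"tx":0,"ty":0,"tz":-1,"wx":0,"wy":0,"wz":0,"claw":0},{"tx":0,"ty":0,"tz":-3,"wx":0,"wy":0,"wz":0,"claw":0},{"tx":0,"ty":0,"tz":-6,"wx":0,"wy":0,"wz":0,"claw":0},{"tx":0,"ty":0,"tz":-9,"wx":0,"wy":0,"wz":0,"claw":0},{"tx":-2,"ty":0,"tz":-12,"wx":0,"wy":0,"wz":0,"claw":0},{"tx":-4,"ty":0,"tz":-14,"wx":0,"wy":0,"wz":0,"claw":0},{"tx":-5,"ty":0,"tz":-14,"wx":0,"wy":0,"wz":0,"claw":0},{"tx":-5,"ty":0,"tz":-14,"wx":0,"wy":0,"wz":0,"claw":0},{"tx":-5,"ty":0,"tz":-14,"wx":0,"wy":0,"wz":0,"claw":0}]' 10
python3 -c "
from h import *
to(-.17,.0525)
for c in('top','side'):
    p,d=vision.get_image(c);cv2.imwrite(f'pics/{c}3.png',p)
    for n,y in(('g34',-.08),('k3',-.04),('g23',0),('k2',.04)):
        uv=proj(c,[*(mid+T*y),.054])[0]; U=[(uv[0]+i,uv[1]+j) for i in range(-2,3) for j in range(-2,3)]
        print(c,n,np.round(np.mean(deproj(c,d,U)[:,2]),4))
cv2.imwrite('pics/v3.png',np.hstack([cv2.resize(cv2.imread('pics/%s3.png'%c),(400,300)) for c in('top','side')]))"
```

```text
clock: 13.18
position: [0.6059, -0.2033, 0.2054]
ee_rot: [-2.116, -2.321, 0.001]
force: [-0.3, 1.5, 0.1]
width: 0.006
clk 13.18 pos [ 0.6059 -0.2033  0.2054] yawY 5.29 F [-0.27  1.45  0.15] w 0.006 
 t cm [ 4.66  0.11 13.9 ] rv deg [-0.08 -0.03 -0.11] along -216.7 q [-0.08  0.51  0.48  1.61 -0.26  1.09  0.57]
top g34 0.0535
top k3 0.0531
top g23 0.0504
top k2 0.0524
side g34 0.0527
side k3 0.0529
side g23 0.0543
side k2 0.0548
```

View pics/v3.png

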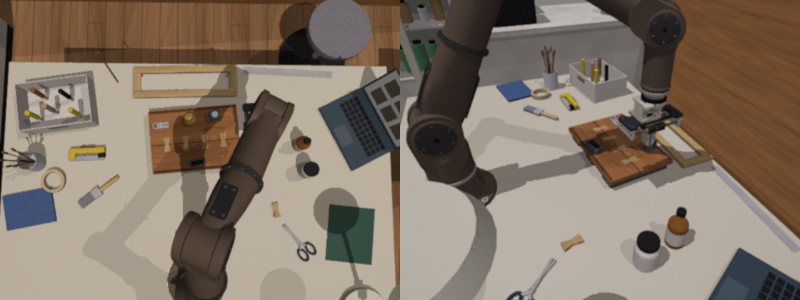

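View pics/top3.png

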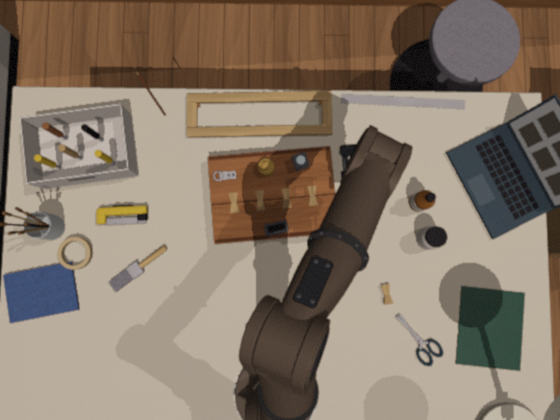

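Everything is where it was: weights at (265,167), (300,160) and (276,228), bottle and jar at (425,200) and (434,237), spare key at (387,293). Key 3 at (286,198) is flush and the arm is clear, so I hand in.

```bash
python3 -c "
from h import *
print(arm.sign_off())"
```

```text
the job is handed in; nothing more can be done
None
```

The proud third key is pressed in flush, and the shut fingertips have been run along the whole join from the plate end to the other end. The job is handed in at about 13 s of the 56 s allowed; the hand-in reports no verdict.

- **Pressing:** The key slid in at about 6 N. The force then climbed to 13.7 N at roughly the panel's own stiffness, which shows it had reached its stop. Depth readings from both cameras put its top within about 1 to 3 mm of the neighbouring wood, which is as fine as they can resolve.
- **Running along the join:** The wrist read about 5 to 6 N upward throughout, and the height stayed within 0.5 mm, so the join feels level. The peak force of 13.7 N stayed well below the 25 N limit.
- **Final look:** The loose things I checked in the last top picture are where they were, and the arm is clear of everything.

**Not confirmed or in disagreement:**
- I could not read which part the fingers touched, so contact with each separate key is inferred from the steady force.
- The two cameras disagreed by 4 to 7 mm on the join's position. I used the average, well inside the 18 mm tolerance.
- The first move command was refused because its rows lacked the zero fields. It did not move the arm.

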